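# Make up two X-ray sample preparation kits

## Task

From the stock standing between the blue trays, make up the pellet-pressing kit in the tray with two pockets (the steel pellet die and the smaller, white powder jar, one in each pocket) and the loose-powder kit in the tray with three pockets (the big amber jar in the big pocket, the sample cup and the stack of snap rings in the two small ones, one in each). Stand everything upright and right down on the floor of its pocket, tip nothing over on the way, and let go.

Things in the scene. Friction and masses are not known exactly. Their poses are not given: they have to be found in the camera images.
- two_pocket_tray: Blue tray, 156 x 226 x 25 mm, fixed, with a grey insert (top 24 mm up). Origin: centre of its underside; x along its short side, y along its long side. Two equal round black-floored pockets, 66 mm across, 10 mm deep (floor 14 mm above the bench), centres at x = 0, y = -55 mm and x = 0, y = +55 mm.
- three_pocket_tray: Blue tray, 156 x 226 x 25 mm, fixed, with a grey insert (top 24 mm up). Origin: centre of its underside; x along its short side, y along its long side. Three round black-floored pockets 10 mm deep (floor 14 mm above the bench): a big one, 74 mm across, centre at x = 0, y = -58 mm; two small, 55 mm across, centres at x = -36 and x = +36 mm, y = 58 mm.
- pellet_die: Bare steel pellet die, 0.55 kg, standing: a round body 54 mm in diameter and 56 mm high, with a narrower plunger (26 mm in diameter) fixed in it that rises to 88 mm. Grip it across the body, at 40 to 50 mm height. Origin: centre of its underside, z up.
- white_jar: The smaller jar of the stock: white plastic powder jar with a closed white screw cap, 54 mm in diameter and 80 mm high, 0.09 kg. Grip it round the body. Origin: centre of its underside, z up. (Like jars at the back by the wall, out of reach, are not part of the job.)
- amber_jar: The bigger jar of the stock: amber powder jar with a closed black screw cap, 62 mm in diameter and 95 mm high, 0.19 kg. Grip it round the body. Origin: centre of its underside, z up.
- sample_cup: Closed X-ray sample cup, a short white cylinder with a grey cap, 39 mm in diameter and 32 mm high, 23 g. Grip it from above across its diameter. Origin: centre of its underside, z up.
- ring_stack: Stack of white plastic snap rings joined into one short open tube, 43 mm in diameter and 21 mm high, 20 g; once seated it stands 11 mm out of its pocket. Grip it from above across its outside. Origin: centre of its underside, z up.
Things that resemble listed ones, but are neither listed nor needed, are in the scene too. What is shaped like the ring_stack but purple is not meant. What is shaped like the pellet_die but red is not meant.

How it is judged:
By the outcome, as a careful person would: the job done as asked, in the order asked, and still so for the second after the job is handed in, with the robot touching nothing.
It also fails if it takes over 128 s, if anything falls off the work surface, if the arm or the gripper's body presses on something with over 40 N, if the wrist force passes 120 N, or if a joint passes its speed limit or range.

## Robot

A 6-joint arm with a two-finger parallel gripper is mounted at the origin on a cart in front of the work surface, level with it; the furniture and walls round the work are solid. World frame = base frame: x ahead of the robot, y to its left, z up, the work surface at z = 0. Lengths are in m, angles in degrees, forces in N, time in s.
With the tool pointing down it reaches from about 0.425 to 0.95 m from the base axis. Payload 3.5 kg.
Tool frame: the origin (TCP) lies on the centre line of the jaws, within the pads' length; the fingertips stand 8 mm ahead of it and the grasp point (between the pads) lies 11 mm behind it; z points along the fingers, y is the line along which they close (so a half turn about z gives the same grasp; the last joint's range is limited). The gripper opens to 85 mm and grips with 20 to 120 N. Pads are 22 mm wide; open, the fingers measure 114 mm over their backs; the gripper's body (76 mm by 85 mm) begins 54 mm behind the grasp point. The pads swing forward as they close: fully open they stand 13 mm farther back than shut.
Start: joints at [59.416, 16.404, 90.338, -0, 73.258, -8.594], TCP at [0.253, 0.626, 0.207] pointing down, gripper open.
Joint ranges: [-158.93, 158.93], [-51.34, 127.21], [12.03, 142.37], [-87.48, 267.48], [13.55, 161.25], [-162.69, 162.69]. Speed limits (degrees/s): [159.86, 159.86, 180, 180, 180, 180].

## Interface

Orientations are given as a 3x3 rotation matrix whose columns are the frame's x, y, z axes.
In Python, from workcell import manip gives the robot as it stands.
- The arm moves only by the tool play_rows, never from a script. Its argument "commands" is a list of rows, each a list of 5 numbers: the shift along the world's x, y, z in m, then the turn about the world's z in degrees, then the closure in counts, from 0 (fully open) to 255 (shut). In form: [[x, y, z, twist, grip], ...]. A call has 1 to 5 rows; each row shifts and turns the commanded pose from where the row before left it; what a row does not reach is not made up. A row lasts 1/10 s, in which the tool goes at most 50 mm and 8.59 degrees, less where a joint would pass 70% of its speed; a pose out of reach is approached as far as the arm can. A call with a gripper value outside its range is refused whole. The fingers move at their own pace and stop on an object; "squeeze" is the grip in N (left out, the last holds). Time passes only in rows, so rows that do not move let the fingers close. It gives the time, the measured TCP pose, the force, the opening and the grip force at its end, in the units of the state.
- manip.get_state(): the state, without advancing time (a new reading comes with each control period).
- manip.camera(name): name is "scene" or "top" or "wrist"; returns a dict with "image" (384x512x3 uint8, blue, green, red), "camera_matrix" (3x3 intrinsics, pixels), "extrinsics" (4x4, takes a point from camera to world coordinates). Camera axes: x right, y down, z forward; pixel columns grow to the right and rows downward; lengths in m; the calibration is good to about 2 mm. A picture is of the moment at which its call begins. There is no depth.
- manip.finish_job(): hands the job in; it is judged then, once.
The state is a dict: "clock": time; "joint_pos": joint angles; "qd": joint speeds; "effort": joint torques, N m; "tool_pos": TCP position; "tool_rot": TCP orientation; "force": force on the tool from outside, world axes, zero at the start; "moment": the same for the moment, N m; "opening": finger opening in m; "grasp_force": force on a finger pad.
Only numpy, scipy, OpenCV 4.12 (cv2) and the standard library are available. Lean on these libraries where they do the work, as an engineer would, in place of code of your own. Each camera call takes 0.05 s, during which the arm holds its last target. There are 200 camera calls.

## Working session

There is one attempt and no reset: what is moved stays moved. The work goes in short steps, Python scripts to look and compute and a tool call to move; the robot and the scene stay as the last step left them, time stands still between calls to the robot, and variables do not carry over. Pictures are saved under pics/ and viewed, at most 15 in all, crops included, and the job is handed in when it is done.

Besides the shell and the picture viewer there is one more tool, called after ">>>" as name(argument=value, ...) on one line, values as JSON. play_rows: Moves the arm, as the interface text tells. Its arguments: {"type":"object","properties":{"commands":{"type":"array"},"squeeze":{"type":"number"}},"required":["commands"]}

```bash
mkdir -p pics; ls; cat > h.py <<'E'
import numpy as np, cv2
from workcell import manip
def shot(n,f=None):
    c=manip.camera(n)
    im=np.ascontiguousarray(c["image"]); 
    if f: cv2.imwrite(f"pics/{f}.png",im); np.savez(f"pics/{f}.npz",K=c["camera_matrix"],T=c["extrinsics"])
    return im,np.array(c["camera_matrix"]),np.array(c["extrinsics"])
def ray(uv,K,T):
    d=T[:3,:3]@np.linalg.solve(K,np.array([uv[0],uv[1],1.]));return T[:3,3],d/np.linalg.norm(d)
def onz(uv,z,K,T):
    o,d=ray(uv,K,T);return o+d*(z-o[2])/d[2]
def proj(p,K,T):
    q=K@(T[:3,:3].T@(np.array(p)-T[:3,3]));return q[:2]/q[2]
def meet(a,b):
    (o1,d1),(o2,d2)=a,b
    s=np.linalg.lstsq(np.c_[d1,-d2],o2-o1,rcond=None)[0]
    p,q=o1+s[0]*d1,o2+s[1]*d2
    return (p+q)/2,np.linalg.norm(p-q)
E
python3 - <<'E'
from h import *
for n in("scene","top","wrist"):
    im,K,T=shot(n,n+"0");print(n,K.round(1).tolist(),T.round(3).tolist())
s=manip.get_state();print(s)
E
```

```text
pics
scene [[477.1, 0.0, 258.5], [0.0, 477.1, 201.6], [0.0, 0.0, 1.0]] [[1.0, 0.002, -0.018, 0.575], [0.011, -0.851, 0.526, -0.724], [-0.015, -0.526, -0.85, 1.442], [0.0, 0.0, 0.0, 1.0]]
top [[359.8, 0.0, 259.1], [0.0, 359.8, 193.8], [0.0, 0.0, 1.0]] [[-0.015, -0.994, 0.105, 0.4], [-0.999, 0.012, -0.029, 0.149], [0.028, -0.106, -0.994, 1.297], [0.0, 0.0, 0.0, 1.0]]
wrist [[265.0, 0.0, 255.5], [0.0, 265.0, 193.8], [0.0, 0.0, 1.0]] [[0.375, 0.878, 0.299, 0.174], [0.927, -0.354, -0.123, 0.658], [-0.002, 0.323, -0.946, 0.374], [0.0, 0.0, 0.0, 1.0]]
{'clock': 0.15, 'joint_pos': array([ 5.94155331e+01,  1.64436767e+01,  9.04050618e+01,  1.25837058e-03,
        7.32584471e+01, -8.59577531e+00]), 'qd': array([ 0.06376111, -0.15482283, -0.15322371,  0.00393576, -0.05332716,
       -0.05236773]), 'effort': array([ 9.97153984e-04, -4.06603432e+01, -2.93139303e+01, -1.40682509e-04,
        3.94391507e-03, -2.61938413e-05]), 'tool_pos': array([0.25242762, 0.62541393, 0.20622853]), 'tool_rot': array([[-9.27255251e-01,  3.74428577e-01, -9.69953952e-04],
       [ 3.74429713e-01,  9.27253919e-01, -1.59978241e-03],
       [ 3.00389352e-04, -1.84658622e-03, -9.99998250e-01]]), 'force': array([0.09341259, 0.03160694, 0.33157921]), 'moment': array([ 0.01883652,  0.0040107 , -0.00677464]), 'grasp_force': 0.0, 'opening': 0.085563755747672}
```

View pics/top0.png

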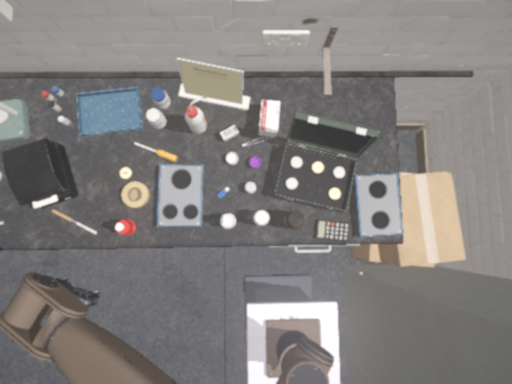

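View pics/scene0.png

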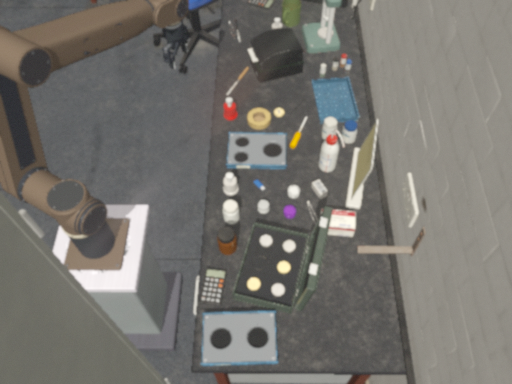

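The top view shows the three-pocket tray at (180,195), the two-pocket tray at (378,205), and stock at about (228,221), (262,217), (293,219), (232,158) and (250,187), with the purple decoy at (255,162). I'll zoom in on the stock in both views.

```bash
python3 - <<'E'
import cv2,numpy as np
a=cv2.imread("pics/top0.png")[140:240,150:310];b=cv2.imread("pics/scene0.png")[125:260,200:340]
a=cv2.resize(a,(800,500)[:2],interpolation=3)[:, :]
b=cv2.resize(b,None,fx=4.2,fy=4.2,interpolation=3)
cv2.imwrite("pics/top0c.png",a);cv2.imwrite("pics/scene0c.png",b)
E
```

```text
(no output)
```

View pics/top0c.png

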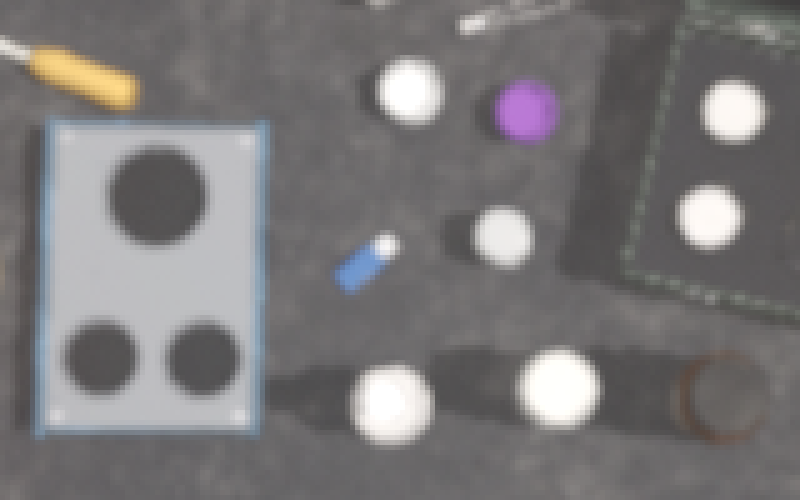

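View pics/scene0c.png

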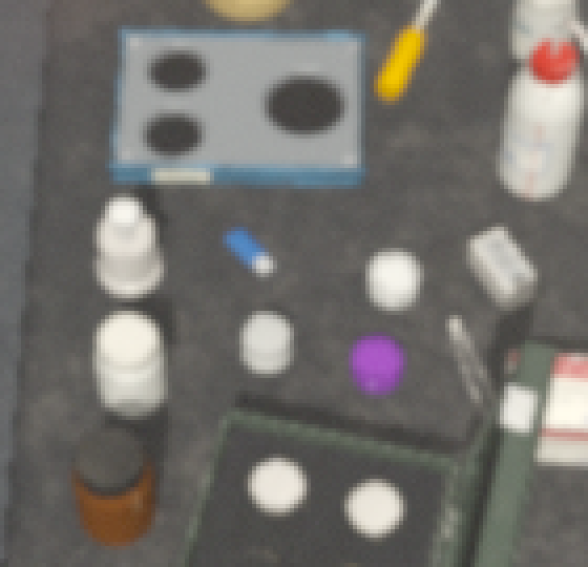

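The crops identify each thing. The die is at top (228,221), the white jar at (262,217), the amber jar at (293,219), and the grey-capped cup at (250,187). The white ring stack is at (232,158), with the purple decoy next to it. Next I measure.

```bash
cat > m.py <<'E'
from h import *
def load(f):
    d=np.load(f"pics/{f}.npz");return cv2.imread(f"pics/{f}.png"),d["K"],d["T"]
def blob(m,uv):
    n,l,s,c=cv2.connectedComponentsWithStats(m.astype(np.uint8))
    i=l[int(uv[1]),int(uv[0])]
    if i==0:
        k=np.argsort([np.hypot(*(c[j]-uv)) for j in range(1,n)])[0]+1;i=k
    return c[i],s[i]
E
python3 - <<'E'
from m import *
t,Kt,Tt=load("top0");s,Ks,Ts=load("scene0")
hs=lambda im:cv2.cvtColor(im,cv2.COLOR_BGR2HSV)
gt,gs=cv2.cvtColor(t,6),cv2.cvtColor(s,6)
def two(name,mt,ut,ms,us):
    a,sa=blob(mt,ut);b,sb=blob(ms,us)
    p,e=meet(ray(a,Kt,Tt),ray(b,Ks,Ts));print(name,a.round(1),sa,b.round(1),sb,p.round(4),round(e,4))
for n,ut,us in (("3big",(181,180),(272,150)),("3a",(170,212),(242,141)),("3b",(191,212),(241,157)),("2a",(378,190),(262,337)),("2b",(378,219),(219,338))):
    two(n,gt<100,ut,gs<100,us)
for n,ut,us in (("die",(228,221),(230,175)),("wjar",(262,217),(230,206)),("cup",(250,187),(263,205)),("ring",(232,158),(293,191))):
    two(n,gt>160,ut,gs>160,us)
H=hs(t);H2=hs(s)
two("purple",(H[...,1]>90)&(abs(H[...,0].astype(int)-140)<15),(255,162),(H2[...,1]>90)&(abs(H2[...,0].astype(int)-140)<15),(290,212))
print("amb top z.095",onz((294,219),.095,Kt,Tt), onz((227.5,233.5),.095,Ks,Ts))
for n,c,lo in(("tray3",(180,195),100),("tray2",(378,205),100)):
    m=(gt>120)&(H[...,1]<120)
    # blue+grey region corners
    roi=np.zeros_like(gt);cv2.rectangle(roi,(c[0]-26,c[1]-37),(c[0]+26,c[1]+37),255,-1)
    cs,_=cv2.findContours(((gt>105)&(roi>0)).astype(np.uint8),0,2)
    r=cv2.minAreaRect(max(cs,key=cv2.contourArea));P=[onz(q,.025,Kt,Tt) for q in cv2.boxPoints(r)]
    print(n,r,np.mean(P,0).round(4),[np.linalg.norm(P[i]-P[i-1]).round(4) for i in range(4)],np.round(P,3).tolist())
print([proj(p,Kt,Tt).round(0) for p in((.45,0,0),(.45,.2,0))])
E
```

```text
3big [181.1 178.9] [173 171  18  17 246] [272.  149.6] [264 144  17  12 170] [0.5922 0.3888 0.0151] 0.0006
3a [169.8 211.3] [164 206  13  12 124] [241.7 141.6] [236 138  12   8  79] [0.4769 0.4279 0.0147] 0.0005
3b [190.2 211.5] [184 206  13  12 128] [240.7 156.8] [235 153  12   9  87] [0.4751 0.3561 0.0139] 0.0009
2a [377.4 189.2] [370 182  16  16 196] [257.3 337.2] [248 328  20  20 314] [ 0.5464 -0.3183  0.0151] 0.0017
2b [380.  219.6] [373 212  15  16 196] [220.5 338.3] [211 329  20  20 317] [ 0.4362 -0.3223  0.015 ] 0.0018
die [227.9 220.5] [221 213  15  16 198] [229.8 184. ] [223 172  15  24 267] [0.4409 0.2219 0.0312] 0.0003
wjar [261.4 217.3] [254 210  16  16 197] [230.2 210.1] [223 199  15  22 292] [0.4492 0.1048 0.0465] 0.0021
cup [250.2 186.8] [245 182  11  11 103] [263.  206.3] [258 200  11  14 131] [0.5605 0.1419 0.0112] 0.0022
ring [231.8 157.8] [226 152  13  13 132] [293.3 191. ] [288 185  12  14 136] [0.6681 0.2073 0.009 ] 0.0016
purple [254.6 162. ] [249 157  12  11 107] [289.4 211.2] [284 205  12  14 142] [0.6524 0.1247 0.0065] 0.0012
amb top z.095 [ 0.4409391  -0.00245361  0.095     ] [ 0.44773881 -0.01096847  0.095     ]
tray3 ((180.0, 195.0), (74.0, 52.0), 90.0) [0.5351 0.3904 0.025 ] [np.float64(0.2625), np.float64(0.1847), np.float64(0.2634), np.float64(0.1807)] [[0.667, 0.484, 0.025], [0.666, 0.299, 0.025], [0.402, 0.299, 0.025], [0.405, 0.48, 0.025]]
tray2 ((378.4999694824219, 204.99996948242188), (50.99999237060547, 73.99998474121094), -0.0) [ 0.4905 -0.3161  0.025 ] [np.float64(0.1823), np.float64(0.265), np.float64(0.1864), np.float64(0.2662)] [[0.359, -0.218, 0.025], [0.624, -0.23, 0.025], [0.622, -0.416, 0.025], [0.356, -0.4, 0.025]]
[array([290., 217.]), array([234., 218.])]
```

Pocket floors come out at z of about 0.0145. Their spacings (116, 72 and 110 mm) match the given ones. Next I move over the die and turn the jaws to close along world y.

>>> play_rows(commands=[[0.02,-0.045,0,7.3,0],[0.02,-0.045,0,7.3,0],[0.02,-0.045,0,7.2,0],[0.02,-0.045,0,0,0],[0.02,-0.045,0,0,0]], squeeze=60)

```text
clock: 0.65
tool_pos: [0.3529, 0.399, 0.207]
tool_rot: [[-1.0, 0.003, -0.0], [0.003, 1.0, -0.0], [0.0, -0.0, -1.0]]
force: [0.0, -0.9, 0.6]
opening: 0.0852
grasp_force: 0.0
```

>>> play_rows(commands=[[0.02,-0.045,0,0,0],[0.02,-0.045,0,0,0],[0.02,-0.045,0,0,0],[0.02,-0.04,0,0,0],[0,0,0,0,0]])

```text
clock: 1.15
tool_pos: [0.4345, 0.2218, 0.2072]
tool_rot: [[-1.0, 0.01, 0.001], [0.01, 1.0, -0.001], [-0.001, -0.001, -1.0]]
force: [-0.2, -0.4, 0.1]
opening: 0.0851
grasp_force: 0.0
```

```bash
python3 - <<'E'
from h import *
im,K,T=shot("wrist","w1");print(T.round(3).tolist(),manip.get_state()["tool_pos"])
E
```

```text
[[0.01, 0.946, 0.324, 0.35], [1.0, -0.009, -0.005, 0.224], [-0.001, 0.324, -0.946, 0.375], [0.0, 0.0, 0.0, 1.0]] [0.43352335 0.22376135 0.20713645]
```

View pics/w1.png

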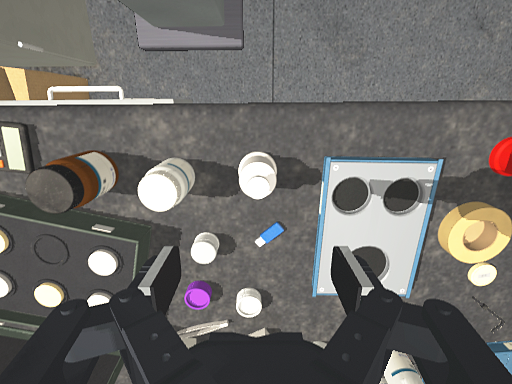

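The wrist view shows the steel die at (258,175), the white jar at (168,183), the amber jar at (72,182), the cup at (205,248), the ring at (249,302) and purple at (198,295). The tray pockets are at (351,195), (402,195) and (367,263). I crop the three tall ones.

```bash
python3 - <<'E'
import cv2
a=cv2.imread("pics/w1.png")[130:230,20:290]
cv2.imwrite("pics/w1c.png",cv2.resize(a,(800,296),interpolation=2))
b=cv2.imread("pics/w1.png")[225:325,170:270]
cv2.imwrite("pics/w1d.png",cv2.vconcat([cv2.resize(a,(800,296),interpolation=2),cv2.copyMakeBorder(cv2.resize(b,(300,300),interpolation=2),0,0,0,500,0)]))
E
```

```text
(no output)
```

View pics/w1d.png

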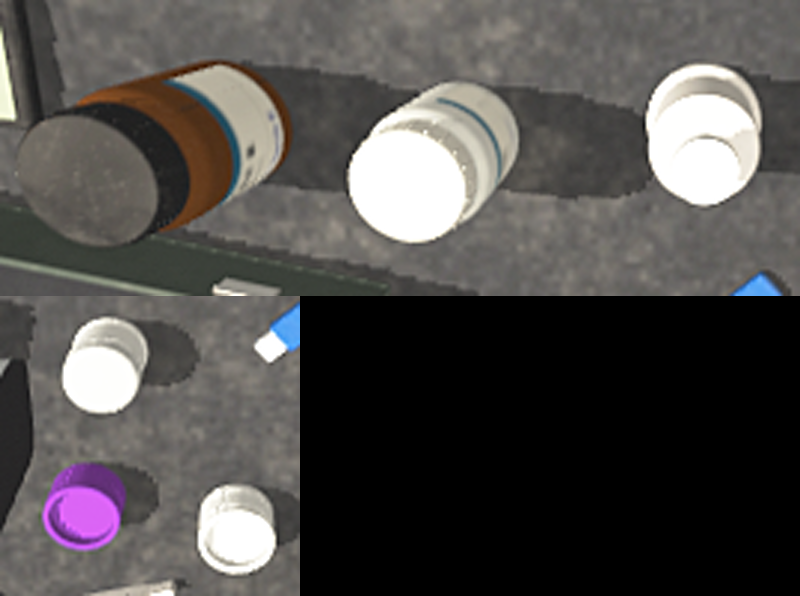

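```bash
python3 - <<'E'
from m import *
w,Kw,Tw=load("w1");t,Kt,Tt=load("top0")
for n,a,b,z in(("die",(258.3,186.4),(227.6,220),.088),("wjar",(158.4,192.1),(261.6,217.3),.080),("amb",(49.4,188.7),(294,219),.095),("cup",(204.3,252.3),(250.3,187),.032),("ring",(249,304.7),(231.8,158),.021)):
    p,e=meet(ray(a,Kw,Tw),ray(b,Kt,Tt));print(n,p.round(4),round(e,4),"wrist@z",onz(a,z,Kw,Tw)[:2].round(4),"top@z",onz(b,z,Kt,Tt)[:2].round(4))
g=cv2.cvtColor(w,6);h=cv2.cvtColor(w,cv2.COLOR_BGR2HSV)
# body-of-die silhouette
for n,u in(("die",(258,175)),("wjar",(158,190)),("cup",(204,250)),("ring",(249,300))):
    c,s=blob(g>125,u);print(n,c.round(1),s)
for n,u in(("3a",(402,197)),("3b",(351,197))): 
    c,s=blob(g<75,u);print(n,c,s,onz(c,.014,Kw,Tw).round(4))
E
```

```text
die [0.4418 0.2229 0.0794] 0.0057 wrist@z [0.4397 0.2257] top@z [0.441  0.2196]
wjar [0.4495 0.1056 0.0741] 0.0014 wrist@z [0.4481 0.1083] top@z [0.4488 0.1054]
amb [ 0.4388 -0.0028  0.0984] 0.0043 wrist@z [ 0.4379 -0.0065] top@z [ 0.4409 -0.0025]
cup [0.5594 0.1434 0.0295] 0.0031 wrist@z [0.5586 0.1454] top@z [0.5584 0.142 ]
ring [0.6663 0.2082 0.019 ] 0.0021 wrist@z [0.6647 0.2093] top@z [0.6657 0.2071]
die [257.1 174.7] [ 238  151   39   49 1518]
wjar [165.5 184.6] [ 137  158   58   54 2186]
cup [204.3 247.8] [190 232  29  32 714]
ring [248.3 302.5] [236 288  26  30 659]
3a [400.66900585 194.77777778] [384 179  35  32 855] [0.4775 0.4312 0.014 ]
3b [350.112      193.93142857] [333 178  35  33 875] [0.4755 0.3582 0.014 ]
```

>>> play_rows(commands=[[0.007,-0.002,-0.04,0,0],[0,0,-0.05,0,0],[0,0,-0.05,0,0],[0,0,-0.032,0,0],[0,0,0,0,0]], squeeze=80)

```text
clock: 1.7
tool_pos: [0.4342, 0.2236, 0.0299]
tool_rot: [[-1.0, 0.002, -0.012], [0.002, 1.0, -0.003], [0.012, -0.003, -1.0]]
force: [-0.0, 1.1, -0.7]
opening: 0.0857
grasp_force: 0.0
```

>>> play_rows(commands=[[0,0,0,0,255],[0,0,0,0,255],[0,0,0,0,255],[0,0,0,0,255],[0,0,0,0,255]])

```text
clock: 2.2
tool_pos: [0.4412, 0.224, 0.0374]
tool_rot: [[-1.0, 0.003, 0.003], [0.003, 1.0, 0.0], [-0.003, 0.0, -1.0]]
force: [0.0, -2.4, 7.5]
opening: 0.024
grasp_force: 78.1
```

>>> play_rows(commands=[[0,0,0,0,255],[0,0,0,0,255],[0,0,0,0,255]])

```text
clock: 2.5
tool_pos: [0.4412, 0.224, 0.0374]
tool_rot: [[-1.0, 0.003, 0.003], [0.003, 1.0, 0.0], [-0.003, 0.0, -1.0]]
force: [-0.4, -1.8, 7.3]
opening: 0.0238
grasp_force: 78.1
```

```bash
python3 - <<'E'
from h import *
im,K,T=shot("wrist","w2");im2,_,_=shot("scene","s2")
b=cv2.resize(im2[140:230,180:300],(512,384),interpolation=2)
cv2.imwrite("pics/w2c.png",cv2.resize(cv2.hconcat([im,b]),(800,300),interpolation=3))
E
```

```text
(no output)
```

View pics/w2c.png

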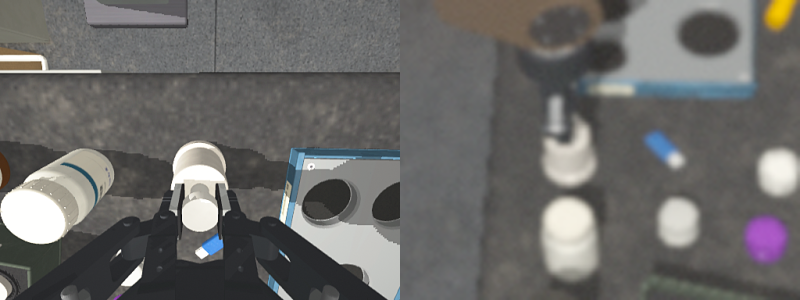

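The jaws hold the plunger, in w2c near (200,200), with the tips about at the shoulder, not round the body. I overlay the expected circles to see which height is wrong.

```bash
python3 - <<'E'
from m import *
out=[]
for f,ro in(("w1",(130,220,210,310)),("w2",(160,350,170,360))):
    im,K,T=load(f)
    k=3; a,b,c,d=ro; big=cv2.resize(im[a:b,c:d],None,fx=k*100/(d-c)*1.3,fy=k*100/(d-c)*1.3,interpolation=2);sc=big.shape[1]/(d-c)
    for z,r,col in((0,.027,(0,0,255)),(.056,.027,(0,255,0)),(.088,.013,(255,0,0))):
        th=np.linspace(0,6.28,60);P=[(proj((.4412+r*np.cos(q),.2235+r*np.sin(q),z),K,T)-(c,a))*sc for q in th]
        cv2.polylines(big,[np.int32(P)],True,col,1)
    if f=="w2":
        for z in(.029,.037,.048,.056):
            for s in(-1,1):
                cv2.circle(big,tuple(np.int32((proj((.4412,.224+s*.012,z),K,T)-(c,a))*sc)),2,(0,255,255),-1)
    out.append(cv2.copyMakeBorder(big,0,400-big.shape[0],0,0,0))
cv2.imwrite("pics/ov.png",cv2.hconcat(out));print(cv2.hconcat(out).shape, manip.get_state()["joint_pos"],manip.get_state()["opening"])
E
```

```text
(400, 780, 3) [ 1.51621090e+01  6.01770356e+00  1.22176037e+02 -2.75408702e-02
  5.16413544e+01 -7.46269845e+01] 0.02406771096018348
```

View pics/ov.png

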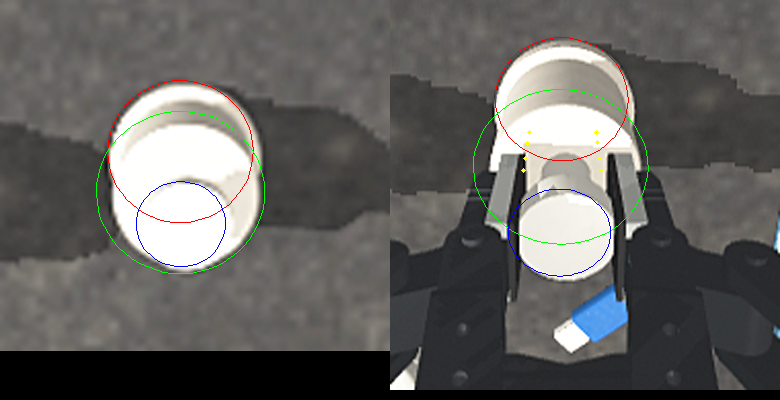

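The silhouette fits a 54 mm base but not a 56 mm shoulder, so this may not be the die. I compare it with the red look-alike and search the rest of the scene.

```bash
python3 - <<'E'
from h import *
s=cv2.imread("pics/scene0.png");w=cv2.imread("pics/w1.png");w2=cv2.imread("pics/w2.png")
R=lambda a,x,y:cv2.resize(a,(x,y),interpolation=2)
m=np.zeros((600,800,3),np.uint8)
m[:360,:480]=R(s[0:120,210:370],480,360)
m[:240,480:720]=R(s[90:130,215:255],240,240)
m[240:480,480:720]=R(s[165:205,215:255],240,240)
m[360:600,:200]=R(w[120:210,437:512],200,240)
m[360:600,210:470]=R(w2[170:300,190:320],260,240)
cv2.imwrite("pics/mont.png",m)
E
```

```text
(no output)
```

View pics/mont.png

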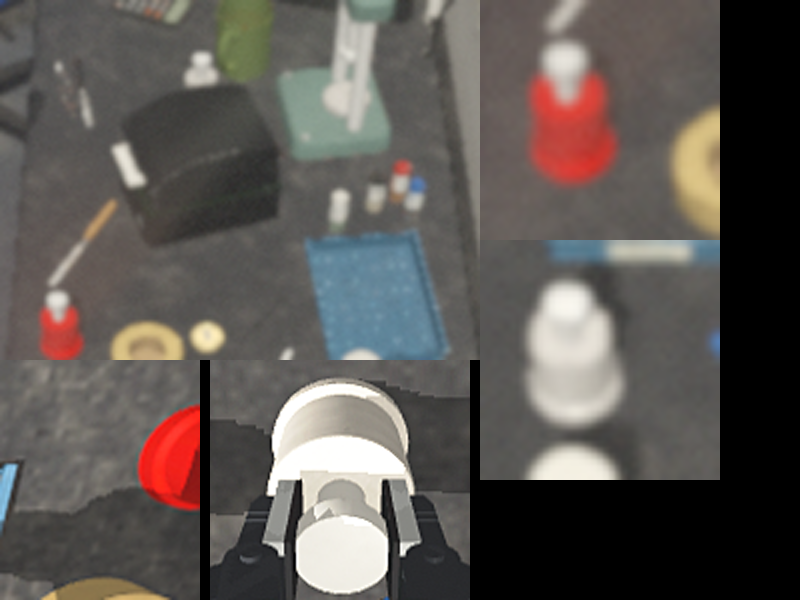

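```bash
python3 - <<'E'
from m import *
im,K,T=load("w2");sc=390/190;o=np.array((170,160))
# tip front corners in overlay px (x minus 390)
for nm,(x,y),pl in(("tipL",(503-390,154),.430),("tipR",(636-390,154),.430),("tipLin",(525-390,152),.430),("bodytop back arc?",(565-390,107),.418),("headtop bottom",(562-390,280),.4542),("head top",(562-390,190),.4282)):
    uv=np.array((x,y))/sc+o;O,d=ray(uv,K,T);t=(pl-O[0])/d[0];print(nm,uv.round(1),(O+d*t).round(4))
print(T.round(3).tolist())
im,K,T=load("w1")
for nm,(x,y),pl in(("shoulder near arc",(183,125),.418),("base near",(183,80),.414),("plunger far",(182,268),.454)):
    uv=np.array((x,y))/3.9+(210,130);O,d=ray(uv,K,T);t=(pl-O[0])/d[0];print(nm,(O+d*t).round(4),onz(uv,0,K,T).round(4))
E
```

```text
tipL [225.1 235. ] [0.43   0.2072 0.0661]
tipR [289.8 235. ] [0.43   0.2451 0.0664]
tipLin [235.8 234.1] [0.43   0.2134 0.0649]
bodytop back arc? [255.3 212.1] [0.418  0.2249 0.0602]
headtop bottom [253.8 296.4] [0.4542 0.224  0.0895]
head top [253.8 252.6] [0.4282 0.2242 0.0883]
[[0.004, 0.945, 0.326, 0.357], [1.0, -0.004, -0.001, 0.225], [0.0, 0.326, -0.945, 0.205], [0.0, 0.0, 0.0, 1.0]]
shoulder near arc [0.418  0.2244 0.0585] [0.4305 0.2245 0.    ]
base near [ 0.414   0.2247 -0.0005] [0.4139 0.2247 0.    ]
plunger far [0.454  0.2237 0.0896] [0.4866 0.2237 0.    ]
```

Base, shoulder (58 mm) and plunger top (89 mm) all fit the camera model. So this is the die: a flange with a slightly narrower body. The fingertips, however, sit about 20 mm behind the reported TCP at 24 mm opening, and about 30 mm behind when open. That disagrees with the 8 mm ahead that the text states. I'll open and go down about 30 mm further, watching the force.

>>> play_rows(commands=[[0,0,0,0,0],[0,0,0,0,0],[0,0,0,0,0],[0,0,0,0,0],[0,0,0,0,0]])

```text
clock: 3.1
tool_pos: [0.4396, 0.2239, 0.0352]
tool_rot: [[-1.0, 0.003, -0.0], [0.003, 1.0, -0.0], [0.0, -0.0, -1.0]]
force: [0.4, 0.3, 0.0]
opening: 0.0855
grasp_force: 0.0
```

>>> play_rows(commands=[[0,0,-0.01,0,0],[0,0,-0.005,0,0],[0,0,0,0,0]])

```text
clock: 3.4
tool_pos: [0.4385, 0.2235, 0.0188]
tool_rot: [[-1.0, 0.003, -0.003], [0.003, 1.0, -0.001], [0.003, -0.001, -1.0]]
force: [-0.1, 0.4, 0.0]
opening: 0.0854
grasp_force: 0.0
```

```bash
python3 - <<'E'
from h import *
im,K,T=shot("wrist","w3");print(manip.get_state()["tool_pos"],T[:3,3])
cv2.imwrite("pics/w3c.png",cv2.resize(im[140:360,90:420],(800,533),interpolation=2))
E
```

```text
[0.43895352 0.22367461 0.01934779] [0.3548237  0.22499631 0.18691812]
```

View pics/w3c.png

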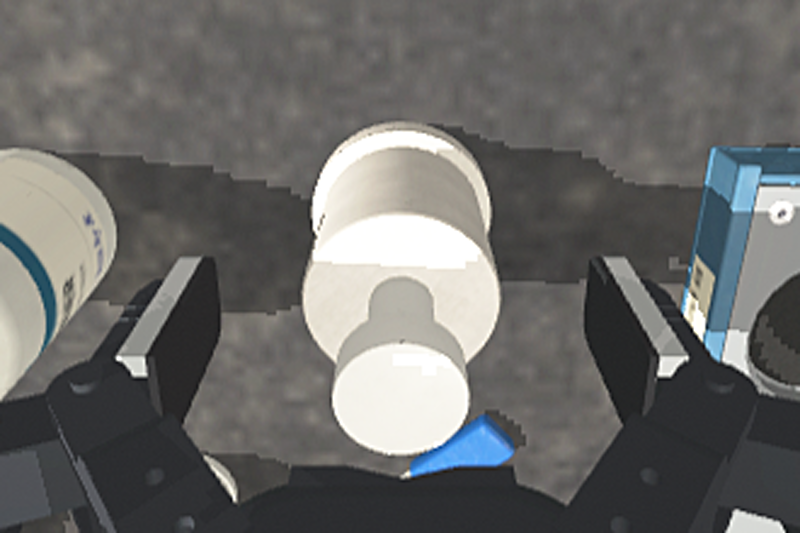

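The tips are about 36 mm behind the TCP when open and level with the shoulder here. I go down to TCP z of about 0.005 in small steps, watching the force.

>>> play_rows(commands=[[0.002,0.001,-0.005,0,0],[0,0,-0.003,0,0],[0,0,0,0,0]])

```text
clock: 3.75
tool_pos: [0.4414, 0.2248, 0.0118]
tool_rot: [[-1.0, 0.003, -0.001], [0.003, 1.0, -0.0], [0.001, -0.0, -1.0]]
force: [-0.3, -0.0, 0.2]
opening: 0.0856
grasp_force: 0.0
```

>>> play_rows(commands=[[0,0,-0.004,0,0],[0,0,-0.003,0,0],[0,0,0,0,0]])

```text
clock: 4.05
tool_pos: [0.4412, 0.2247, 0.0048]
tool_rot: [[-1.0, 0.003, -0.001], [0.003, 1.0, -0.0], [0.001, -0.0, -1.0]]
force: [-1.3, 0.2, 0.5]
opening: 0.0855
grasp_force: 0.0
```

>>> play_rows(commands=[[0,0,0,0,255],[0,0,0,0,255],[0,0,0,0,255],[0,0,0,0,255],[0,0,0,0,255]])

```text
clock: 4.55
tool_pos: [0.4426, 0.2249, 0.0062]
tool_rot: [[-1.0, 0.003, 0.002], [0.003, 1.0, -0.0], [-0.002, -0.0, -1.0]]
force: [-0.5, -2.5, 5.1]
opening: 0.0516
grasp_force: 84.5
```

>>> play_rows(commands=[[0,0,0.005,0,255],[0,0,0.005,0,255],[0,0,0,0,255]])

```text
clock: 4.85
tool_pos: [0.4411, 0.2249, 0.015]
tool_rot: [[-1.0, 0.003, -0.001], [0.003, 1.0, 0.0], [0.001, 0.0, -1.0]]
force: [0.2, 0.4, -3.9]
opening: 0.052
grasp_force: 84.3
```

The die is held round the body at 52 mm opening. Now I lift it and carry it over toward the two-pocket tray.

>>> play_rows(commands=[[0,0,0.03,0,255],[0,0,0.04,0,255],[0,0,0.04,0,255],[0.01,-0.02,0.04,0,255],[0.01,-0.04,0.01,0,255]])

```text
clock: 5.35
tool_pos: [0.4645, 0.1665, 0.1807]
tool_rot: [[-1.0, -0.001, 0.01], [-0.001, 1.0, 0.003], [-0.01, 0.003, -1.0]]
force: [1.8, 0.0, -4.4]
opening: 0.052
grasp_force: 86.1
```

>>> play_rows(commands=[[0.01,-0.045,0,0,255],[0.01,-0.045,0,0,255],[0.01,-0.045,0,0,255],[0,-0.045,0,0,255],[0,-0.045,0,0,255]])

```text
clock: 5.85
tool_pos: [0.4909, -0.0615, 0.1743]
tool_rot: [[-1.0, 0.003, -0.001], [0.003, 1.0, 0.001], [0.001, 0.001, -1.0]]
force: [0.7, 0.1, -4.7]
opening: 0.052
grasp_force: 86.1
```

>>> play_rows(commands=[[0,-0.045,0,0,255],[0,-0.045,0,0,255],[0,-0.03,0,0,255],[0,-0.02,0,0,255],[0,0,0,0,255]])

```text
clock: 6.35
tool_pos: [0.491, -0.2023, 0.1742]
tool_rot: [[-1.0, 0.007, -0.001], [0.007, 1.0, 0.0], [0.001, 0.0, -1.0]]
force: [-0.8, -0.1, -4.8]
opening: 0.0517
grasp_force: 85.9
```

```bash
python3 - <<'E'
from m import *
im,K,T=shot("wrist","w4");g=cv2.cvtColor(im,6);print(manip.get_state()["tool_pos"],manip.get_state()["opening"])
for p in((.546,-.318,.014),(.436,-.322,.014)):
    u=proj(p,K,T)
    for th in(60,80,100):
        c,s=blob(cv2.morphologyEx((g<th).astype(np.uint8),2,np.ones((3,3))),u);print(u.round(0),th,c.round(1),s,onz(c,.014,K,T).round(4),onz(c,.024,K,T).round(4))
E
```

```text
[ 0.49093524 -0.20063617  0.1741375 ] 0.05192628124803495
[169. 214.] 60 [175.  211.5] [173 209   5   6  18] [ 0.5429 -0.3094  0.014 ] [ 0.5388 -0.3061  0.024 ]
[169. 214.] 80 [170.1 213.8] [ 148  193   46   42 1500] [ 0.5462 -0.3164  0.014 ] [ 0.542  -0.3128  0.024 ]
[169. 214.] 100 [169.  214.7] [ 144  193   50   45 1650] [ 0.5474 -0.318   0.014 ] [ 0.5432 -0.3145  0.024 ]
[155. 130.] 60 [165. 134.] [164 132   3   5  15] [ 0.4411 -0.3109  0.014 ] [ 0.4401 -0.3075  0.024 ]
[155. 130.] 80 [157.  128.8] [ 132  103   51   52 2123] [ 0.4349 -0.3199  0.014 ] [ 0.4341 -0.3163  0.024 ]
[155. 130.] 100 [156.3 129. ] [ 128  102   55   54 2210] [ 0.4352 -0.3207  0.014 ] [ 0.4343 -0.3171  0.024 ]
```

View pics/w4.png

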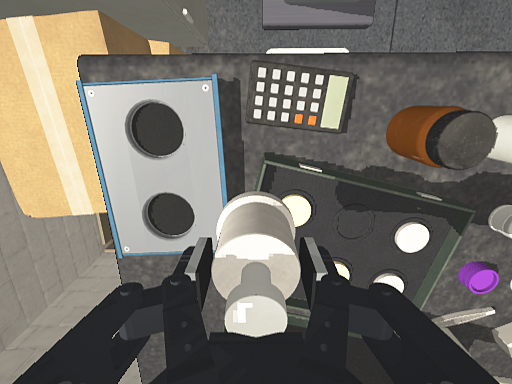

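The wrist view shows the two-pocket tray with its pockets at (157,129) and (170,214), and the die held upright. The pockets agree with the earlier estimate: far at (0.546, -0.317), near at (0.436, -0.319). I place the die in the far one.

>>> play_rows(commands=[[0.02,-0.04,0,0,255],[0.02,-0.04,0,0,255],[0.015,-0.037,0,0,255],[0,0,-0.04,0,255],[0,0,-0.04,0,255]])

```text
clock: 6.9
tool_pos: [0.5483, -0.3177, 0.0956]
tool_rot: [[-1.0, 0.004, 0.003], [0.004, 1.0, -0.002], [-0.003, -0.002, -1.0]]
force: [-0.1, 0.3, -6.3]
opening: 0.052
grasp_force: 86.3
```

>>> play_rows(commands=[[0,0,-0.03,0,255],[0,0,-0.015,0,255],[0,0,0,0,255],[0,0,0,0,255]])

```text
clock: 7.3
tool_pos: [0.5477, -0.3171, 0.0515]
tool_rot: [[-1.0, 0.003, 0.001], [0.003, 1.0, -0.001], [-0.001, -0.001, -1.0]]
force: [0.9, 0.1, -4.9]
opening: 0.0517
grasp_force: 86.0
```

>>> play_rows(commands=[[-0.0015,0,-0.015,0,255],[0,0,-0.006,0,255],[0,0,-0.004,0,255],[0,0,0,0,255]])

```text
clock: 7.7
tool_pos: [0.5447, -0.3168, 0.0246]
tool_rot: [[-1.0, 0.003, -0.001], [0.003, 1.0, 0.001], [0.001, 0.001, -1.0]]
force: [-0.2, 1.3, -4.9]
opening: 0.052
grasp_force: 86.0
```

>>> play_rows(commands=[[0,0,-0.003,0,255],[0,0,-0.002,0,255],[0,0,-0.001,0,255],[0,0,0,0,255]])

```text
clock: 8.1
tool_pos: [0.5456, -0.3174, 0.0203]
tool_rot: [[-1.0, 0.003, 0.0], [0.003, 1.0, -0.0], [-0.0, -0.0, -1.0]]
force: [-1.2, 1.1, -0.9]
opening: 0.052
grasp_force: 86.6
```

>>> play_rows(commands=[[0,0,-0.0015,0,255],[0,0,0,0,0],[0,0,0,0,0],[0,0,0,0,0],[0,0,0,0,0]])

```text
clock: 8.6
tool_pos: [0.5454, -0.3173, 0.018]
tool_rot: [[-1.0, 0.003, 0.001], [0.003, 1.0, -0.0], [-0.001, -0.0, -1.0]]
force: [0.5, 0.8, 0.2]
opening: 0.0857
grasp_force: 0.0
```

>>> play_rows(commands=[[0,0,0.03,0,0],[0,0,0.045,0,0],[0,0,0.045,0,0],[-0.01,0.04,0.015,0,0],[-0.01,0.045,0,0,0]])

```text
clock: 9.1
tool_pos: [0.5274, -0.2339, 0.1577]
tool_rot: [[-1.0, 0.006, 0.008], [0.006, 1.0, -0.005], [-0.008, -0.005, -1.0]]
force: [1.1, 1.6, -0.1]
opening: 0.085
grasp_force: 0.0
```

>>> play_rows(commands=[[-0.015,0.045,0,0,0],[-0.015,0.045,0,0,0],[-0.015,0.045,0,0,0],[-0.015,0.045,0,0,0],[-0.015,0.045,0,0,0]])

```text
clock: 9.6
tool_pos: [0.4495, -0.0056, 0.153]
tool_rot: [[-1.0, 0.004, 0.001], [0.004, 1.0, -0.0], [-0.001, -0.0, -1.0]]
force: [0.8, 0.7, 0.6]
opening: 0.085
grasp_force: 0.0
```

>>> play_rows(commands=[[0,0.045,0,0,0],[0,0.045,0,0,0],[0,0.022,0,0,0],[0,0,0,0,0],[0,0,0,0,0]])

```text
clock: 10.1
tool_pos: [0.4502, 0.1049, 0.1528]
tool_rot: [[-1.0, 0.002, 0.0], [0.002, 1.0, -0.001], [-0.0, -0.001, -1.0]]
force: [-0.6, -0.5, -0.8]
opening: 0.0855
grasp_force: 0.0
```

```bash
python3 - <<'E'
from m import *
im,K,T=shot("wrist","w5");print(manip.get_state()["tool_pos"])
t,Kt,Tt=shot("top","t5");
cv2.imwrite("pics/w5c.png",cv2.vconcat([im[110:310,60:460],cv2.resize(t[170:240,340:480],(400,200),interpolation=2)]))
E
```

```text
[0.45027307 0.10430922 0.15277503]
```

View pics/w5c.png

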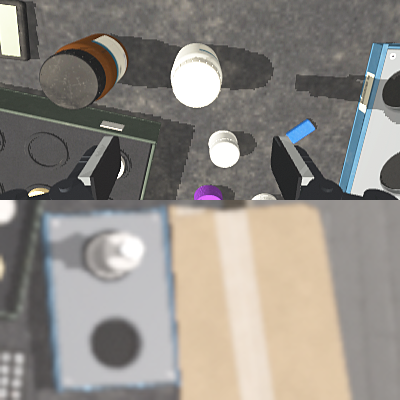

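The die stands in the far pocket. The white jar's cap centre is at w5 (256,190) and the amber cap centre at (130,189).

```bash
python3 - <<'E'
from m import *
w,K,T=load("w5")
g=cv2.cvtColor(w,6)
c,s=blob(g>235,(256,190));print(c,s)
for n,u,z in(("j",(256,190),.08),("jb",c,.08),("amb",(130,189),.095),("cup",(285,261),.032)):print(n,onz(u,z,K,T).round(4))
a,Ka,Ta=load("w1")
for u,v in(((158.4,192.1),(256,190)),((49.4,188.7),(130,189))):p,e=meet(ray(u,Ka,Ta),ray(v,K,T));print(p.round(4),round(e,4))
E
```

```text
[253.77587052 190.40313879] [ 231  156   51   62 2039]
j [0.4445 0.1063 0.08  ]
jb [0.4449 0.1042 0.08  ]
amb [ 0.4384 -0.0064  0.095 ]
cup [0.5543 0.1427 0.032 ]
[0.4481 0.1063 0.0745] 0.0035
[ 0.438  -0.0062  0.0954] 0.0004
```

>>> play_rows(commands=[[-0.003,0.0015,-0.04,0,0],[0,0,-0.045,0,0],[0,0,-0.04,0,0],[0,0,-0.023,0,0],[0,0,0,0,0]], squeeze=50)

```text
clock: 10.7
tool_pos: [0.4438, 0.105, 0.0013]
tool_rot: [[-1.0, 0.006, -0.009], [0.006, 1.0, -0.0], [0.009, -0.0, -1.0]]
force: [-0.8, -0.7, -0.5]
opening: 0.0854
grasp_force: 0.0
```

>>> play_rows(commands=[[0,0,0,0,255],[0,0,0,0,255],[0,0,0,0,255],[0,0,0,0,255],[0,0,0,0,255]])

```text
clock: 11.2
tool_pos: [0.4495, 0.1062, 0.0071]
tool_rot: [[-1.0, 0.003, 0.005], [0.003, 1.0, -0.0], [-0.005, -0.0, -1.0]]
force: [0.3, -1.6, 5.7]
opening: 0.0531
grasp_force: 52.4
```

>>> play_rows(commands=[[0,0,0.005,0,255],[0,0,0.01,0,255],[0,0,0,0,255]])

```text
clock: 11.5
tool_pos: [0.4481, 0.1066, 0.0213]
tool_rot: [[-1.0, 0.003, 0.003], [0.003, 1.0, 0.0], [-0.003, 0.0, -1.0]]
force: [1.0, -0.1, -0.8]
opening: 0.0529
grasp_force: 52.5
```

>>> play_rows(commands=[[0,0,0.04,0,255],[0,0,0.045,0,255],[0.01,-0.02,0.045,0,255],[0.01,-0.045,0.015,0,255],[0,-0.045,0,0,255]])

```text
clock: 12.0
tool_pos: [0.4703, -0.0048, 0.1691]
tool_rot: [[-1.0, 0.001, 0.009], [0.001, 1.0, -0.002], [-0.009, -0.002, -1.0]]
force: [1.0, 0.1, -1.2]
opening: 0.053
grasp_force: 53.0
```

>>> play_rows(commands=[[0,-0.045,0,0,255],[0,-0.045,0,0,255],[0,-0.045,0,0,255],[0,-0.045,0,0,255],[-0.01,-0.045,0,0,255]])

```text
clock: 12.5
tool_pos: [0.4571, -0.2302, 0.1646]
tool_rot: [[-1.0, 0.003, 0.001], [0.003, 1.0, -0.0], [-0.001, 0.0, -1.0]]
force: [-0.1, -0.4, -1.4]
opening: 0.0531
grasp_force: 53.0
```

>>> play_rows(commands=[[-0.01,-0.045,0,0,255],[-0.01,-0.045,0,0,255],[0,0,-0.03,0,255],[0,0,-0.04,0,255],[0,0,0,0,255]])

```text
clock: 13.0
tool_pos: [0.4332, -0.3151, 0.0884]
tool_rot: [[-1.0, 0.004, -0.009], [0.004, 1.0, 0.01], [0.009, 0.01, -1.0]]
force: [-0.7, 1.1, -2.5]
opening: 0.0534
grasp_force: 53.0
```

>>> play_rows(commands=[[0,0,-0.025,0,255],[0,0,-0.025,0,255],[0,0,-0.008,0,255],[0,0,0,0,255],[0,0,0,0,255]])

```text
clock: 13.5
tool_pos: [0.4381, -0.3191, 0.0383]
tool_rot: [[-1.0, 0.003, 0.002], [0.003, 1.0, -0.002], [-0.002, -0.002, -1.0]]
force: [0.3, -0.2, -1.6]
opening: 0.0529
grasp_force: 53.0
```

>>> play_rows(commands=[[-0.002,0,-0.008,0,255],[0,0,-0.005,0,255],[0,0,-0.003,0,255],[0,0,0,0,255]])

```text
clock: 13.9
tool_pos: [0.4352, -0.3186, 0.0212]
tool_rot: [[-1.0, 0.003, -0.0], [0.003, 1.0, 0.0], [0.0, 0.0, -1.0]]
force: [-1.8, 0.5, 3.1]
opening: 0.053
grasp_force: 53.1
```

>>> play_rows(commands=[[0,0,-0.001,0,255],[0,0,-0.001,0,255],[0,0,0,0,255]])

```text
clock: 14.2
tool_pos: [0.4353, -0.3187, 0.0212]
tool_rot: [[-1.0, 0.003, -0.001], [0.003, 1.0, 0.001], [0.001, 0.001, -1.0]]
force: [-6.6, 4.9, 14.4]
opening: 0.0527
grasp_force: 54.2
```

The jar is on the floor: contact at TCP 0.021, as expected. I release it and go to the amber jar.

>>> play_rows(commands=[[0,0,0.002,0,0],[0,0,0,0,0],[0,0,0,0,0],[0,0,0,0,0],[0,0,0.03,0,0]])

```text
clock: 14.7
tool_pos: [0.4323, -0.3155, 0.0462]
tool_rot: [[-1.0, 0.004, -0.007], [0.004, 1.0, 0.008], [0.007, 0.008, -1.0]]
force: [-0.2, 0.1, 0.2]
opening: 0.0854
grasp_force: 0.0
```

>>> play_rows(commands=[[0,0,0.045,0,0],[0,0,0.045,0,0],[0,0.04,0.025,0,0],[0,0.045,0,0,0],[0,0.045,0,0,0]])

```text
clock: 15.2
tool_pos: [0.4356, -0.1879, 0.1669]
tool_rot: [[-1.0, 0.005, 0.002], [0.005, 1.0, -0.001], [-0.002, -0.001, -1.0]]
force: [0.4, -0.2, 0.3]
opening: 0.0856
grasp_force: 0.0
```

>>> play_rows(commands=[[0,0.045,0,0,0],[0,0.045,0,0,0],[0.003,0.045,0,0,0],[0,0.049,0,0,0],[0,0,0,0,0]])

```text
clock: 15.7
tool_pos: [0.4373, 0.0004, 0.1651]
tool_rot: [[-1.0, -0.004, -0.001], [-0.004, 1.0, 0.002], [0.001, 0.002, -1.0]]
force: [-0.2, -1.1, 0.0]
opening: 0.0856
grasp_force: 0.0
```

```bash
python3 - <<'E'
from m import *
im,K,T=shot("wrist","w6");p=manip.get_state()["tool_pos"];print(p)
cv2.imwrite("pics/w6c.png",im[120:320,30:480])
for q in((.4385,-.005,.095),):print(proj(q,K,T))
h=cv2.cvtColor(im,cv2.COLOR_BGR2HSV);m=(h[...,0]<18)&(h[...,1]>110)&(h[...,2]>40)
m[:, :150]=0;m[:,350:]=0;ys,xs=np.nonzero(m[120:260]);print(len(xs),xs.min(),xs.max(),ys.min()+120,ys.max()+120,np.percentile(xs,[2,98]))
E
```

```text
[ 0.43770435 -0.0018849   0.16523741]
[248.64496449 197.83109324]
752 217 275 153 199 [218.02 274.  ]
```

View pics/w6c.png

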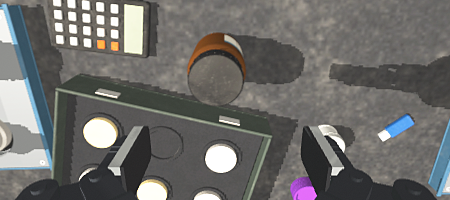

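The amber cap's centre is at w6 (246,196), and the case edge is clear of the fingers (x of about 0.49). I grasp it.

>>> play_rows(commands=[[0,-0.005,-0.04,0,0],[0,0,-0.045,0,0],[0,0,-0.04,0,0],[0,0,-0.016,0,0],[0,0,0,0,0]], squeeze=60)

```text
clock: 16.25
tool_pos: [0.4353, -0.01, 0.0215]
tool_rot: [[-1.0, 0.005, -0.007], [0.005, 1.0, 0.002], [0.007, 0.002, -1.0]]
force: [-0.6, 0.9, 0.6]
opening: 0.0853
grasp_force: 0.0
```

>>> play_rows(commands=[[0,0,-0.01,0,0],[0,0,0,0,255],[0,0,0,0,255],[0,0,0,0,255],[0,0,0,0,255]])

```text
clock: 16.75
tool_pos: [0.4395, -0.0099, 0.0158]
tool_rot: [[-1.0, 0.003, 0.003], [0.003, 1.0, -0.001], [-0.003, -0.001, -1.0]]
force: [0.3, -0.7, 2.4]
opening: 0.0611
grasp_force: 65.1
```

>>> play_rows(commands=[[0,0,0,0,255],[0,0,0.005,0,255],[0,0,0.01,0,255],[0,0,0,0,255]])

```text
clock: 17.15
tool_pos: [0.4387, -0.0096, 0.0306]
tool_rot: [[-1.0, 0.003, 0.002], [0.003, 1.0, -0.0], [-0.002, -0.0, -1.0]]
force: [0.0, 0.1, -2.1]
opening: 0.0613
grasp_force: 65.4
```

>>> play_rows(commands=[[0,0,0.045,0,255],[0,0,0.045,0,255],[0,0.02,0.045,0,255],[0.015,0.04,0.01,0,255],[0.015,0.045,0,0,255]])

```text
clock: 17.65
tool_pos: [0.4704, 0.096, 0.1785]
tool_rot: [[-1.0, 0.006, 0.008], [0.006, 1.0, -0.0], [-0.008, -0.0, -1.0]]
force: [0.9, -0.8, -2.5]
opening: 0.0609
grasp_force: 66.6
```

>>> play_rows(commands=[[0.018,0.045,0,0,255],[0.018,0.045,0,0,255],[0.018,0.045,0,0,255],[0.018,0.045,0,0,255],[0.018,0.045,0,0,255]])

```text
clock: 18.15
tool_pos: [0.558, 0.3224, 0.1737]
tool_rot: [[-1.0, 0.003, -0.001], [0.003, 1.0, -0.001], [0.001, -0.001, -1.0]]
force: [0.5, 0.2, -2.3]
opening: 0.0609
grasp_force: 66.6
```

>>> play_rows(commands=[[0.018,0.04,0,0,255],[0.015,0.028,0,0,255],[0,0,-0.03,0,255],[0,0,-0.03,0,255],[0,0,0,0,255]])

```text
clock: 18.65
tool_pos: [0.5868, 0.3868, 0.107]
tool_rot: [[-1.0, 0.003, -0.012], [0.003, 1.0, -0.006], [0.012, -0.006, -1.0]]
force: [-1.9, -0.8, -4.2]
opening: 0.0609
grasp_force: 66.7
```

```bash
python3 - <<'E'
from m import *
im,K,T=shot("wrist","w7");g=cv2.cvtColor(im,6);print(manip.get_state()["tool_pos"])
for p in((.476,.428,.014),(.475,.3565,.014)):
    u=proj(p,K,T)
    for th in(80,100):
        c,s=blob(cv2.morphologyEx((g<th).astype(np.uint8),2,np.ones((3,3))),u);print(u.round(0),th,c.round(1),s,onz(c,.014,K,T).round(4))
E
```

```text
[0.58843546 0.38738134 0.11020298]
[300.  73.] 80 [301.3  73.3] [ 273   43   57   62 2723] [0.476  0.4291 0.014 ]
[300.  73.] 100 [301.   73.4] [ 273   43   57   62 2808] [0.4761 0.4288 0.014 ]
[221.  72.] 80 [221.1  71.6] [ 193   41   57   62 2730] [0.4743 0.3565 0.014 ]
[221.  72.] 100 [220.8  71.6] [ 193   41   57   62 2815] [0.4743 0.3562 0.014 ]
```

Small pockets are at (0.476, 0.429) and (0.475, 0.3565). From these the big one is at (0.5915, 0.3895). I lower the amber jar there.

>>> play_rows(commands=[[0,0.001,-0.035,0,255],[0,0,-0.02,0,255],[0,0,-0.008,0,255],[0,0,0,0,255],[0,0,0,0,255]])

```text
clock: 19.2
tool_pos: [0.5925, 0.39, 0.0539]
tool_rot: [[-1.0, 0.003, 0.003], [0.003, 1.0, 0.001], [-0.003, 0.001, -1.0]]
force: [0.2, -0.3, -1.9]
opening: 0.0612
grasp_force: 66.6
```

>>> play_rows(commands=[[-0.001,-0.0005,-0.012,0,255],[0,0,-0.006,0,255],[0,0,-0.003,0,255],[0,0,0,0,255]])

```text
clock: 19.6
tool_pos: [0.5901, 0.389, 0.0303]
tool_rot: [[-1.0, 0.003, -0.0], [0.003, 1.0, -0.0], [0.0, -0.0, -1.0]]
force: [0.7, 0.7, -3.1]
opening: 0.0606
grasp_force: 67.2
```

>>> play_rows(commands=[[0,0,-0.002,0,255],[0,0,-0.001,0,255],[0,0,-0.001,0,255],[0,0,0,0,255]])

```text
clock: 20.0
tool_pos: [0.5906, 0.3892, 0.0299]
tool_rot: [[-1.0, 0.003, 0.0], [0.003, 1.0, -0.0], [-0.0, -0.0, -1.0]]
force: [-6.1, -1.8, 9.0]
opening: 0.0609
grasp_force: 67.6
```

The amber jar is seated: contact at 0.030, as expected. I release it and go to the cup.

>>> play_rows(commands=[[0,0,0.002,0,0],[0,0,0,0,0],[0,0,0,0,0],[0,0,0,0,0],[0,0,0.03,0,0]])

```text
clock: 20.5
tool_pos: [0.5864, 0.3871, 0.0527]
tool_rot: [[-1.0, 0.003, -0.01], [0.003, 1.0, -0.005], [0.01, -0.005, -1.0]]
force: [-1.0, -0.6, -0.6]
opening: 0.0862
grasp_force: 0.0
```

>>> play_rows(commands=[[0,0,0.045,0,0],[0,0,0.045,0,0],[-0.005,-0.036,0.01,0,0],[-0.005,-0.045,0,0,0],[-0.005,-0.045,0,0,0]])

```text
clock: 21.0
tool_pos: [0.5752, 0.2622, 0.1595]
tool_rot: [[-1.0, 0.002, 0.002], [0.002, 1.0, 0.0], [-0.002, 0.0, -1.0]]
force: [0.4, 0.2, -0.7]
opening: 0.0856
grasp_force: 0.0
```

>>> play_rows(commands=[[-0.005,-0.04,0,0,0],[-0.005,-0.04,-0.01,0,0],[-0.007,-0.04,-0.01,0,0],[0,0,0,0,0],[0,0,0,0,0]])

```text
clock: 21.5
tool_pos: [0.558, 0.1422, 0.1383]
tool_rot: [[-1.0, 0.005, -0.0], [0.005, 1.0, 0.0], [0.0, 0.0, -1.0]]
force: [-0.4, 0.4, 0.4]
opening: 0.0853
grasp_force: 0.0
```

```bash
python3 - <<'E'
from m import *
im,K,T=shot("wrist","w8");g=cv2.cvtColor(im,6);print(manip.get_state()["tool_pos"])
u=proj((.5585,.143,.032),K,T);print("pred",u.round(1))
for n,z,q in(("cup",.032,(.5585,.143)),("ring",.021,(.6655,.208))):
    u=proj((*q,z/2),K,T)
    for th in(125,160,200,235):
        c,s=blob(g>th,u);print(n,th,u.round(0),c.round(1),s,onz(c,z/2,K,T).round(4),onz(c,z,K,T).round(4))
        # left/right edges
E
```

```text
[0.5584859  0.14310852 0.13881585]
pred [255.3 185.9]
cup 125 [255. 182.] [255.  183.8] [ 238  164   35   41 1152] [0.5609 0.1427 0.016 ] [0.5561 0.1427 0.032 ]
cup 160 [255. 182.] [254.9 183.7] [ 238  164   35   40 1119] [0.5608 0.1425 0.016 ] [0.556  0.1426 0.032 ]
cup 200 [255. 182.] [254.5 184.2] [ 238  164   35   40 1054] [0.5614 0.1421 0.016 ] [0.5566 0.1422 0.032 ]
cup 235 [255. 182.] [254.1 185.1] [238 164  35  40 973] [0.5625 0.1416 0.016 ] [0.5576 0.1417 0.032 ]
ring 125 [306. 260.] [301.9 264.3] [ 262  244   63   38 1319] [0.6718 0.2027 0.0105] [0.6648 0.2006 0.021 ]
ring 160 [306. 260.] [306.3 262.7] [ 289  244   36   38 1078] [0.6695 0.2084 0.0105] [0.6626 0.2061 0.021 ]
ring 200 [306. 260.] [306.1 263.1] [ 289  244   36   38 1011] [0.67   0.2081 0.0105] [0.6631 0.2058 0.021 ]
ring 235 [306. 260.] [306.  263.8] [289 245  36  37 929] [0.671  0.2081 0.0105] [0.664  0.2058 0.021 ]
```

>>> play_rows(commands=[[0.001,0,-0.045,0,0],[0,0,-0.045,0,0],[0,0,-0.04,0,0],[0,0,-0.01,0,0],[0,0,0,0,0]], squeeze=30)

```text
clock: 22.05
tool_pos: [0.5581, 0.144, -0.0028]
tool_rot: [[-1.0, 0.002, -0.003], [0.002, 1.0, -0.0], [0.003, -0.0, -1.0]]
force: [-0.7, 1.2, 1.3]
opening: 0.0853
grasp_force: 0.0
```

>>> play_rows(commands=[[0,0,-0.008,0,0],[0,0,0,0,255],[0,0,0,0,255],[0,0,0,0,255],[0,0,0,0,255]])

```text
clock: 22.55
tool_pos: [0.5603, 0.143, -0.0079]
tool_rot: [[-1.0, 0.003, 0.003], [0.003, 1.0, 0.0], [-0.003, 0.0, -1.0]]
force: [0.2, -0.3, 4.4]
opening: 0.0377
grasp_force: 30.4
```

>>> play_rows(commands=[[0,0,0,0,255],[0,0,0,0,255]])

```text
clock: 22.75
tool_pos: [0.5603, 0.1431, -0.0079]
tool_rot: [[-1.0, 0.003, 0.002], [0.003, 1.0, 0.0], [-0.002, 0.0, -1.0]]
force: [-0.7, 0.1, 5.3]
opening: 0.0376
grasp_force: 30.6
```

>>> play_rows(commands=[[0,0,0.02,0,255],[0,0,0.04,0,255],[0,0,0.045,0,255],[-0.01,0.03,0.03,0,255],[-0.012,0.045,0,0,255]])

```text
clock: 23.25
tool_pos: [0.5413, 0.2179, 0.132]
tool_rot: [[-1.0, 0.007, 0.012], [0.007, 1.0, 0.002], [-0.011, 0.002, -1.0]]
force: [1.1, 0.7, -0.0]
opening: 0.0377
grasp_force: 30.2
```

>>> play_rows(commands=[[-0.012,0.045,0,0,255],[-0.012,0.045,0,0,255],[-0.012,0.045,0,0,255],[-0.012,0.04,0,0,255],[-0.013,0.036,0,0,255]])

```text
clock: 23.75
tool_pos: [0.4751, 0.4307, 0.1251]
tool_rot: [[-1.0, 0.003, -0.0], [0.003, 1.0, -0.0], [0.0, -0.0, -1.0]]
force: [0.7, 1.3, -0.0]
opening: 0.0378
grasp_force: 30.2
```

>>> play_rows(commands=[[0,0,-0.04,0,255],[0,0,-0.03,0,255],[0,0,-0.02,0,255],[0,0,0,0,255],[0,0,0,0,255]])

```text
clock: 24.25
tool_pos: [0.476, 0.4288, 0.0354]
tool_rot: [[-1.0, 0.003, -0.001], [0.003, 1.0, -0.0], [0.001, -0.0, -1.0]]
force: [-0.1, 0.7, 0.5]
opening: 0.0377
grasp_force: 30.2
```

>>> play_rows(commands=[[0,0,-0.015,0,255],[0,0,-0.008,0,255],[0,0,-0.004,0,255],[0,0,0,0,255]])

```text
clock: 24.65
tool_pos: [0.4757, 0.4286, 0.0078]
tool_rot: [[-1.0, 0.003, -0.001], [0.003, 1.0, -0.001], [0.001, -0.001, -1.0]]
force: [0.5, -0.4, -0.0]
opening: 0.0374
grasp_force: 30.2
```

>>> play_rows(commands=[[0,0,-0.002,0,255],[0,0,-0.001,0,255],[0,0,0,0,255]])

```text
clock: 24.95
tool_pos: [0.4764, 0.4292, 0.0061]
tool_rot: [[-1.0, 0.003, 0.001], [0.003, 1.0, 0.0], [-0.0, 0.0, -1.0]]
force: [0.0, -0.0, 2.1]
opening: 0.0381
grasp_force: 30.4
```

>>> play_rows(commands=[[0,0,-0.001,0,255],[0,0,0,0,0],[0,0,0,0,0],[0,0,0,0,0],[0,0,0,0,0]])

```text
clock: 25.45
tool_pos: [0.4761, 0.4289, 0.0043]
tool_rot: [[-1.0, 0.003, -0.0], [0.003, 1.0, -0.0], [0.0, -0.0, -1.0]]
force: [-0.2, -0.2, -0.1]
opening: 0.0856
grasp_force: 0.0
```

>>> play_rows(commands=[[0,0,0.03,0,0],[0,0,0.045,0,0],[0,0,0.045,0,0],[0.012,-0.014,0.02,0,0],[0.03,-0.035,0,0,0]])

```text
clock: 25.95
tool_pos: [0.5195, 0.3833, 0.1505]
tool_rot: [[-1.0, -0.002, 0.008], [-0.002, 1.0, 0.006], [-0.008, 0.005, -1.0]]
force: [1.3, 0.2, 0.0]
opening: 0.0855
grasp_force: 0.0
```

>>> play_rows(commands=[[0.03,-0.035,0,0,0],[0.03,-0.035,0,0,0],[0.03,-0.035,0,0,0],[0.03,-0.035,0,0,0],[0.029,-0.033,0,0,0]])

```text
clock: 26.45
tool_pos: [0.6682, 0.2053, 0.1444]
tool_rot: [[-1.0, 0.004, -0.0], [0.004, 1.0, 0.0], [0.0, 0.0, -1.0]]
force: [0.1, 0.8, 0.3]
opening: 0.0857
grasp_force: 0.0
```

>>> play_rows(commands=[[0,0,0,0,0],[0,0,0,0,0]])

```text
clock: 26.65
tool_pos: [0.6674, 0.206, 0.1441]
tool_rot: [[-1.0, 0.006, -0.001], [0.006, 1.0, 0.0], [0.001, 0.0, -1.0]]
force: [0.1, -0.8, 0.2]
opening: 0.0854
grasp_force: 0.0
```

```bash
python3 - <<'E'
from m import *
im,K,T=shot("wrist","w9");g=cv2.cvtColor(im,6);print(manip.get_state()["tool_pos"])
u=proj((.667,.2075,.0105),K,T)
for th in(125,160,200):
    c,s=blob(g>th,u);print(th,u.round(0),c.round(1),s,onz(c,.0105,K,T).round(4))
t,Kt,Tt=shot("top","t9")
cv2.imwrite("pics/w9c.png",cv2.vconcat([im[90:330,:],cv2.resize(t[150:240,140:312],(512,268),interpolation=2)]))
E
```

```text
[0.6667295  0.20703529 0.14405024]
125 [256. 178.] [256.2 179.3] [ 238  159   37   41 1191] [0.6681 0.2078 0.0105]
160 [256. 178.] [256.  179.5] [ 238  160   37   40 1142] [0.6683 0.2076 0.0105]
200 [256. 178.] [256. 180.] [ 239  160   36   39 1071] [0.6689 0.2076 0.0105]
```

View pics/w9c.png

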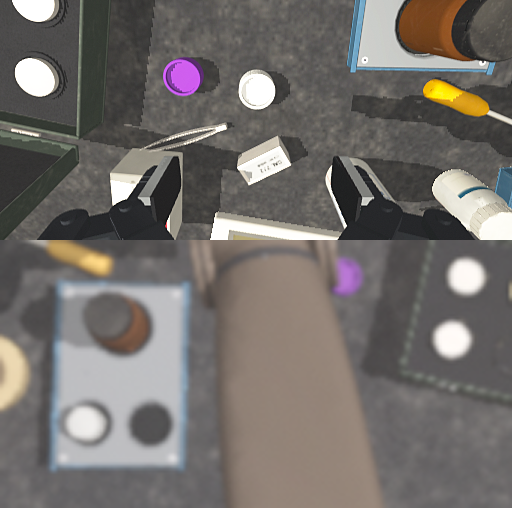

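The lower panel shows the amber jar and the cup standing in their pockets. The ring is centred at w9 (256,179), with purple close to the left finger. So I narrow the jaws before going down.

>>> play_rows(commands=[[0.001,0,0,0,60],[0,0,-0.045,0,60],[0,0,-0.045,0,60],[0,0,-0.03,0,60],[0,0,-0.01,0,60]], squeeze=25)

```text
clock: 27.25
tool_pos: [0.664, 0.2078, 0.0097]
tool_rot: [[-1.0, 0.001, -0.008], [0.001, 1.0, -0.001], [0.008, -0.001, -1.0]]
force: [-0.2, 0.4, -0.2]
opening: 0.0654
grasp_force: 0.0
```

>>> play_rows(commands=[[0,0,-0.01,0,60],[0,0,-0.008,0,60],[0,0,-0.005,0,60],[0,0,0,0,60],[0,0,0,0,60]])

```text
clock: 27.75
tool_pos: [0.669, 0.2071, -0.0072]
tool_rot: [[-1.0, 0.003, 0.002], [0.003, 1.0, 0.0], [-0.002, 0.0, -1.0]]
force: [0.0, 0.9, 0.6]
opening: 0.0655
grasp_force: 0.0
```

>>> play_rows(commands=[[-0.001,0,-0.001,0,60],[0,0,0,0,255],[0,0,0,0,255],[0,0,0,0,255],[0,0,0,0,255]])

```text
clock: 28.25
tool_pos: [0.6677, 0.207, -0.0087]
tool_rot: [[-1.0, 0.003, 0.001], [0.003, 1.0, 0.0], [-0.001, 0.0, -1.0]]
force: [-0.7, 0.4, 3.0]
opening: 0.0399
grasp_force: 25.5
```

>>> play_rows(commands=[[0,0,0.005,0,255],[0,0,0.01,0,255],[0,0,0,0,255]])

```text
clock: 28.55
tool_pos: [0.6684, 0.2072, 0.0076]
tool_rot: [[-1.0, 0.003, 0.003], [0.003, 1.0, 0.001], [-0.003, 0.001, -1.0]]
force: [0.2, -0.1, 1.2]
opening: 0.0399
grasp_force: 25.3
```

>>> play_rows(commands=[[0,0,0.04,0,255],[0,0,0.045,0,255],[0,0,0.045,0,255],[-0.0325,0.0243,0,0,255],[-0.032,0.025,0,0,255]])

```text
clock: 29.05
tool_pos: [0.6041, 0.2565, 0.139]
tool_rot: [[-1.0, 0.006, 0.006], [0.006, 1.0, 0.002], [-0.006, 0.002, -1.0]]
force: [-0.7, 0.9, -0.9]
opening: 0.0396
grasp_force: 25.5
```

>>> play_rows(commands=[[-0.032,0.025,0,0,255],[-0.032,0.025,0,0,255],[-0.032,0.025,0,0,255],[-0.032,0.025,0,0,255],[0,0,0,0,255]])

```text
clock: 29.55
tool_pos: [0.4707, 0.3587, 0.1355]
tool_rot: [[-1.0, -0.002, -0.002], [-0.002, 1.0, 0.001], [0.002, 0.001, -1.0]]
force: [1.4, -0.1, -0.6]
opening: 0.0397
grasp_force: 25.5
```

>>> play_rows(commands=[[0,0,-0.04,0,255],[0,0,-0.04,0,255],[0,0,-0.02,0,255],[0,0,0,0,255],[0,0,0,0,255]])

```text
clock: 30.05
tool_pos: [0.4754, 0.3561, 0.036]
tool_rot: [[-1.0, 0.004, 0.0], [0.004, 1.0, 0.0], [-0.0, 0.0, -1.0]]
force: [0.1, 0.2, -0.3]
opening: 0.04
grasp_force: 25.5
```

>>> play_rows(commands=[[0,0,-0.016,0,255],[0,0,-0.008,0,255],[0,0,-0.004,0,255],[0,0,0,0,255]])

```text
clock: 30.45
tool_pos: [0.4742, 0.356, 0.0069]
tool_rot: [[-1.0, 0.003, -0.001], [0.003, 1.0, -0.001], [0.001, -0.001, -1.0]]
force: [-0.8, 0.1, -0.1]
opening: 0.0399
grasp_force: 25.5
```

>>> play_rows(commands=[[0,0,-0.002,0,255],[0,0,-0.001,0,255],[0,0,0,0,255]])

```text
clock: 30.75
tool_pos: [0.475, 0.3565, 0.0052]
tool_rot: [[-1.0, 0.003, 0.001], [0.003, 1.0, 0.0], [-0.001, 0.0, -1.0]]
force: [-1.0, -0.1, 1.5]
opening: 0.04
grasp_force: 25.7
```

>>> play_rows(commands=[[0,0,-0.001,0,255],[0,0,0,0,255],[0,0,0,0,80],[0,0,0,0,80],[0,0,0,0,80]])

```text
clock: 31.25
tool_pos: [0.4745, 0.3562, 0.0033]
tool_rot: [[-1.0, 0.003, -0.0], [0.003, 1.0, -0.0], [0.0, -0.0, -1.0]]
force: [0.1, -0.7, 0.3]
opening: 0.0585
grasp_force: 0.0
```

>>> play_rows(commands=[[0,0,0.015,0,80],[0,0,0.04,0,80],[0,0,0.045,0,80],[0,0,0.045,0,80],[0,0,0,0,80]])

```text
clock: 31.75
tool_pos: [0.4794, 0.3589, 0.1586]
tool_rot: [[-1.0, 0.003, 0.015], [0.003, 1.0, 0.008], [-0.015, 0.008, -1.0]]
force: [1.1, 0.0, 0.4]
opening: 0.0584
grasp_force: 0.0
```

>>> play_rows(commands=[[0,-0.045,0,0,80],[0,-0.045,0,0,80],[0,-0.045,0,0,80],[0,-0.03,0,0,80],[0,0,0,0,80]])

```text
clock: 32.25
tool_pos: [0.4745, 0.1884, 0.1487]
tool_rot: [[-1.0, 0.007, -0.0], [0.007, 1.0, -0.001], [0.0, -0.001, -1.0]]
force: [0.1, 1.1, 0.0]
opening: 0.0585
grasp_force: 0.0
```

```bash
python3 - <<'E'
from h import *
w,K,T=shot("wrist","w10");t,Kt,Tt=shot("top","t10");s,_,_=shot("scene","s10")
R=lambda a,x,y:cv2.resize(a,(x,y),interpolation=2)
m=np.zeros((600,800,3),np.uint8)
m[:300,:400]=R(s[125:200,205:305],400,300);m[:300,400:]=R(s[300:375,190:290],400,300)
m[300:,:400]=R(w[90:330,192:512],400,300);m[300:,400:]=R(t[150:240,140:260],400,300)
cv2.imwrite("pics/fin.png",m)
E
```

```text
(no output)
```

View pics/fin.png

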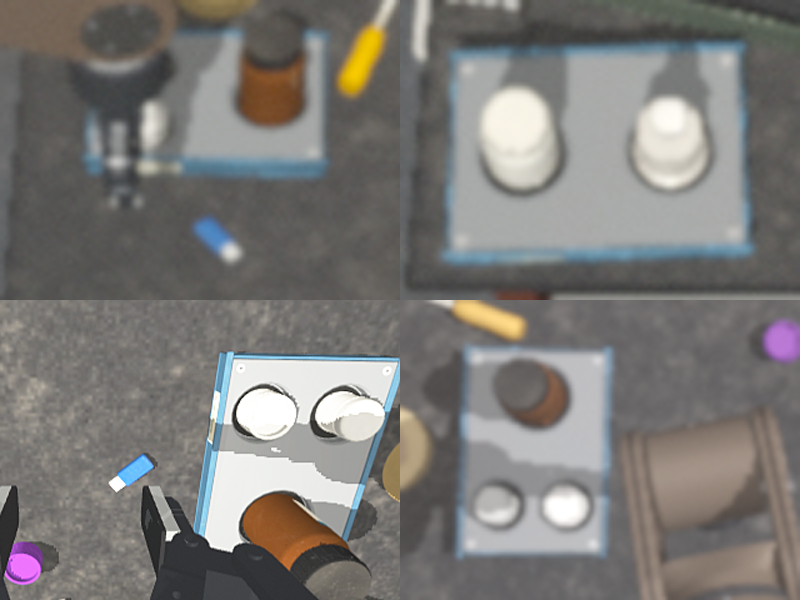

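The final picture shows everything upright in its pocket, with the dark pocket floor visible round each piece. The panel positions are the white jar (520,135), die (670,140), ring (265,412), cup (348,415) and amber jar (300,540). The arm is clear, so I hand it in.

```bash
python3 -c "
from workcell import manip
print(manip.finish_job())"
```

```text
the job is handed in; nothing more can be done
None
```

I handed in both kits after about 32 s of the 128 s: the last pictures show every piece upright in its pocket, let go with the arm clear. On the first try at the die the jaws closed on its plunger instead of the body, so I opened them and regripped lower; it did not tip.

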